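# Rock the tight block out of the block heater

### The arm

A 6-joint arm with a two-finger parallel gripper is mounted at the origin on the work surface. World frame = base frame: x ahead of the robot, y to its left, z up, the work surface at z = 0. Lengths are in mm, angles in rad, forces in N, time in s.
With the tool pointing down it reaches from about 250 to 775 mm from the base axis. Payload 4 kg.
Tool frame: the origin (TCP) lies midway between the tips of the shut fingers; the grasp point (between the pads) lies ctrl.hold_point_z behind it (ctrl.hold_point_z is the distance from the TCP to the grasp point, in mm); z points along the fingers, y is the direction in which the jaws open and shut (so a half turn about z gives the same grasp; the last joint's range is limited). The gripper opens to 85 mm and grips with 20 to 120 N. Pads are 22 mm wide; open, the fingers measure 114 mm over their backs; the gripper's body (76 mm by 85 mm) begins 54 mm behind the grasp point. The pads swing forward as they close: fully open they stand 13 mm farther back than shut.
Start: joints at [-1.302, 0.087, 1.371, -0, 1.684, -0.103], TCP at [199.809, -512.439, 231.341] pointing down, gripper open.
Joint ranges: [-3.1, 3.1], [-0.76, 2.03], [0.27, 2.55], [-1.08, 4.22], [0.17, 2.65], [-2.57, 2.57]. Speed limits (rad/s): [2.79, 2.79, 3.14, 3.14, 3.14, 3.14].

### API

Orientations are given as a rotation vector (axis times angle).
In Python, from station import ctrl gives the robot as it stands.
- The arm moves only by the shell command python3 -m inch 'ROWS'. ROWS is JSON, a list of rows, each a list of 5 numbers: the finger opening in mm, from 0 to 85.4, then the shift along the tool's x, y, z in mm, then the turn about the tool's z in rad. A call has exactly 5 rows; each row is the pose to reach, as a shift and turn from the pose measured when the call began, along the tool's axes at that moment; what a row does not reach only later rows make up. A row lasts 1/12 s, in which the tool goes at most 41.7 mm and 7.16 degrees, less where a joint would pass 70% of its speed; a pose out of reach is approached as far as the arm can. A call with a gripper value outside its range is refused whole. The fingers move at their own pace and stop on an object; the grip force is fixed at half the most. Time passes only in rows, so rows that repeat a pose let the fingers close, or fill a call up. It gives the time, the measured TCP pose, the force and the opening at its end, in the units of the state.
- ctrl.observe(): the state, without advancing time (a new reading comes with each control period).
- ctrl.grab_frame(name): name is "scene" or "top"; returns the picture (384x512x3 uint8, red, green, blue); there is no depth.
- ctrl.camera_params(name): a dict with "K" (3x3 intrinsics, pixels), "cam_to_world" (4x4, takes a point from camera to world coordinates). Camera axes: x right, y down, z forward; pixel columns grow to the right and rows downward; lengths in mm; the calibration is good to about 2 mm. A picture is of the moment at which its call begins. camera_params takes no time and is no camera call.
- ctrl.hand_in(): hands the job in, once; it reports no verdict.
Trained networks look in the newest picture that a camera, given by its name, has taken for a name from the list of things; names that differ only in an ending like _2 or _b are one class to them, and where a whole thing is asked for, a point or a joint stands for the part that bears it (a point fixed in the world has none). Each returns a list of dicts, best first, with "score" (0 to 1); they miss things now and then, are a little off and sometimes report something else, mostly with a low value. They report only what shows in the picture. A call takes as long as a camera call. They do not tell look-alikes from the thing itself.
- ctrl.masks_of(camera, target): "mask" (384x512 bool, what is visible of it).
- ctrl.mark_of(camera, target): "centre" ([x, y, z] in mm, in world coordinates, good to about 4 mm: a listed point, or the origin of a listed thing).
The state is a dict: "t": time; "joint_positions": joint angles; "qd": joint speeds; "effort": joint torques, N m; "eef_pos": TCP position; "tcp_rot": TCP orientation; "ft_force": force on the tool from outside, world axes, zero at the start; "ft_torque": the same for the moment, N m; "grip_width": finger opening in mm.
Only numpy, scipy, OpenCV 4.12 (cv2) and the standard library are available. Lean on these libraries where they do the work, as an engineer would, in place of code of your own. Each camera call takes 0.05 s, during which the arm holds its last target. There are 200 camera calls.

### The job

The block heater is cold and its aluminium block has to come out: first lift the glass vial out of the block with a gentle grip and stand it in a free pocket of the wooden vial rack. The block is wedged tight, and a straight pull only picks up the whole heater, so take it by its black lifter and rock it from side to side, left and right, several times until it frees, while the heater stays standing on the bench and everything else stays where it is. Finish while still holding the block, level and still, about two centimetres clear above its well.

Things in the scene. Friction and masses are not known exactly. Their poses are not given: they have to be found in the camera images.
- heater: Block heater: loose cream housing 220 (x) x 170 (y) x 80 mm high on rubber feet, about 2.3 kg. Origin: centre of its underside. x points from its control panel (front, towards the robot) to its back, y to its left. Its well, open at the top, 123 (x) x 54 (y) mm and 45 deep, is centred at x = +30 mm; the well's floor is 35 mm above the bench.
- well (a point): Centre of the well's mouth, level with the heater's top, 80 mm above the bench; axes as the heater's. A bowed steel leaf spring along each long wall squeezes the block's side along a line 25 mm below this point (20 mm above the well's floor), with about 16 N of friction each: more in all than the heater weighs.
- block: Aluminium block 120 (x) x 46 (y) x 50 mm, about 0.55 kg, standing on the well's floor, its top 5 mm above the heater's. Origin: centre of its underside; axes as the heater's. Two bores 30 mm wide, 28 deep at x = -38 and +38 mm. Gaps to the well: 1.5 mm at each end; 4 mm beside each long side, where only the springs touch.
- lifter (a point): Middle of the lifter on the block's centre, 83 mm above its underside: black flat grip 24 (x) x 12 (y) x 34 mm on a stem; pinch across the 12 mm. Tilt hand and block together 5-6 degrees to +y, then -y, and so on, about the long (x) line midway between the springs, easing upward: the block climbs about 4 mm a swing, leaves the springs after about 20 mm, then lifts freely.
- vial: Amber glass vial with a black screw cap, a straight cylinder 27 mm across and 62 mm tall, 40 g. Origin: centre of its underside, z up its axis. It stands loose in the block's bore nearer the heater's control panel, on the bore's floor, and stands 34 mm out of the block. Glass: the grip must stay under 50 N.
- rack: Wooden vial rack, fixed to the bench, 190 (x) x 56 (y) x 36 mm high. Origin: centre of its underside. Four round pockets in a row along x, 32 mm wide, 28 mm deep and 46 mm apart, at x = -69, -23, +23, +69 mm. The first two hold other vials of the same kind; the two at +x are free.
- pocket_2 (a point): Centre of the floor of the free pocket at rack x = +23 mm, 8 mm above the bench; a vial standing there has its origin here.
- pocket_3 (a point): Centre of the floor of the free end pocket at rack x = +69 mm, 8 mm above the bench.
- vial_a: Other vial of the same kind, in the rack's end pocket at x = -69 mm; leave alone. Origin: centre of its underside.
- vial_b: Other vial of the same kind, in the rack's pocket at x = -23 mm; leave alone. Origin: centre of its underside.
- beaker: Glass beaker, 72 mm across, 92 mm tall; leave alone. Origin: centre of its underside.
- wash_bottle: White wash bottle, 60 mm across, 182 mm tall with its spout; leave alone. Origin: centre of its underside.
- flask: Small round flask with stopper in a cork ring 90 mm across, 128 mm tall in all; leave alone. Origin: centre of its underside.
- dish: White dish, 120 mm across, 14 mm high; leave alone. Origin: centre of its underside.
- spatula: Steel spatula, 220 mm long, 4 mm thick, lying flat; leave alone. Origin: its middle on the bench.
- spare_block: Spare aluminium block 120 x 46 x 50 mm with eight small bores and no lifter, standing on the bench; leave alone. Origin: centre of its underside.
Mind the look-alikes: they are no part of the job. What is shaped like the vial but blue is not meant.

How it is judged (in metres and radians):
On the way, in this order (a step that is already met when the one before it is completed fails the run):
1. the vial stands released in a free pocket of the rack while the block is still seated in its well ((horizontal distance between vial and pocket_2 below 0.006 m or horizontal distance between vial and pocket_3 below 0.006 m) and z of vial in the frame of rack between 0.003 and 0.013 m and angle between vial's own z axis and vertical below 0.15 rad and contact force between the fingers and vial below 0.1 N and z of block in the frame of heater below 0.045 m), for 0.2 s.
2. the block, still in its well, leans at least 3 degrees to its left (z of block in the frame of heater below 0.072 m and angle between block's own z axis and vertical above 0.05 rad and y of lifter in the frame of heater above 0.002 m), for 0.04 s.
3. the block, still in its well, leans at least 3 degrees to its right (z of block in the frame of heater below 0.072 m and angle between block's own z axis and vertical above 0.05 rad and y of lifter in the frame of heater below -0.002 m), for 0.04 s.
At the end, for the whole second after the job is handed in: Block held by the gripper over its well, underside 5-60 mm above the heater's top, within 40 mm of centre, level within 8 degrees, still, off the heater; heater flat on the bench; vial upright, released, on the floor of a free rack pocket within 6 mm of its centre (z of block in the frame of well between 0.005 and 0.06 m and x of block in the frame of well between -0.04 and 0.04 m and y of block in the frame of well between -0.04 and 0.04 m and angle between each of block, vial's own z axis and vertical below 0.15 rad and linear speed of each of block, heater below 0.03 m/s and contact force between block and heater below 0.2 N and contact force between the fingers and block above 2 N and height (world z) of heater below 0.004 m and angle between heater's own z axis and vertical below 0.03 rad and (horizontal distance between vial and pocket_2 below 0.006 m or horizontal distance between vial and pocket_3 below 0.006 m) and z of vial in the frame of rack between 0.003 and 0.013 m and contact force between the fingers and vial below 0.1 N); the arm keeps its last pose, push and grip.
It fails at once if the glass vial is gripped with more than 50 N per finger (100 N in all) (contact force between the fingers and vial above 100 N).
It fails at once if the vial is tipped over (angle between vial's own z axis and vertical above 0.7 rad).
It fails at once if the heater is lifted more than 12 mm, tipped more than 5 degrees or shoved more than 50 mm (height (world z) of heater above 0.012 m or angle between heater's own z axis and vertical above 0.09 rad or distance of heater from where it was at the start of the episode above 0.05 m).
It fails at once if another thing on the bench or in the rack is moved more than 30 mm (distance of any of vial_a, vial_b, beaker, wash_bottle, flask, dish, spatula, spare_block from where it was at the start of the episode above 0.03 m).
It also fails if it takes over 54 s, if anything falls off the work surface, if the arm or the gripper's body presses on something with over 40 N, if the wrist force passes 120 N, or if a joint passes its speed limit or range.

## Working session

There is one attempt and no reset: what is moved stays moved. The work goes in short steps, Python scripts to look and compute and a shell command to move; the robot and the scene stay as the last step left them, time stands still between calls to the robot, and variables do not carry over. Pictures are saved under pics/ and viewed, about 8 in all and at most 12, crops included, and the job is handed in when it is done.

```bash
mkdir -p pics; ls; cat > h.py <<'E'
import numpy as np,cv2
from station import ctrl
def P(c):
    d=ctrl.camera_params(c);return np.array(d["K"]),np.array(d["cam_to_world"])
def proj(c,p):
    K,T=P(c);q=np.linalg.inv(T)@np.r_[p,1];u=K@q[:3];return u[:2]/u[2]
def ray(c,uv,z):
    K,T=P(c);d=T[:3,:3]@np.linalg.inv(K)@np.r_[uv,1];o=T[:3,3];return o+d*(z-o[2])/d[2]
def save(c,n,crop=None,s=1):
    im=ctrl.grab_frame(c)
    if crop: x0,y0,x1,y1=crop;im=im[y0:y1,x0:x1]
    im=cv2.resize(im,None,fx=s,fy=s,interpolation=cv2.INTER_CUBIC);cv2.imwrite(n,im[:,:,::-1])
E
python3 - <<'E'
from h import *
a=ctrl.grab_frame("scene");b=ctrl.grab_frame("top")
cv2.imwrite("pics/1.png",cv2.resize(np.vstack([a,b]),None,fx=.78,fy=.78)[:,:,::-1])
for n in ["heater","well","block","lifter","vial","rack","pocket_2","spare_block","beaker","wash_bottle","flask","dish"]:
  for c in ["scene","top"]:
    print(n,c,[(np.round(d["centre"]).tolist(),round(d["score"],2),np.round(proj(c,d["centre"])).tolist()) for d in ctrl.mark_of(c,n)])
print(ctrl.hold_point_z,ctrl.observe())
for c in("scene","top"):print(np.round(P(c)[1],2).tolist())
E
```

```text
pics
heater scene [([520.0, 176.0, -4.0], 0.92, [322.0, 238.0])]
heater top [([525.0, 173.0, -2.0], 0.94, [207.0, 187.0])]
well scene [([553.0, 171.0, 78.0], 0.81, [318.0, 230.0])]
well top [([549.0, 168.0, 80.0], 0.58, [206.0, 179.0]), ([603.0, -236.0, 7.0], 0.52, [319.0, 162.0])]
block scene [([552.0, 169.0, 34.0], 0.7, [315.0, 238.0])]
block top [([549.0, 170.0, 34.0], 0.98, [207.0, 180.0])]
lifter scene [([557.0, 172.0, 113.0], 0.9, [318.0, 224.0]), ([636.0, 490.0, -1.0], 0.39, [409.0, 332.0])]
lifter top [([552.0, 172.0, 121.0], 0.97, [204.0, 178.0])]
vial scene [([505.0, 36.0, -2.0], 0.57, [285.0, 213.0]), ([514.0, 177.0, 56.0], 0.56, [325.0, 226.0]), ([511.0, -214.0, 12.0], 0.49, [223.0, 178.0]), ([468.0, -198.0, 10.0], 0.48, [235.0, 173.0]), ([521.0, 314.0, 1.0], 0.44, [364.0, 262.0])]
vial top [([514.0, 172.0, 58.0], 0.62, [206.0, 190.0]), ([466.0, -201.0, 10.0], 0.58, [311.0, 200.0]), ([514.0, 316.0, 3.0], 0.5, [168.0, 191.0]), ([510.0, -208.0, 6.0], 0.44, [313.0, 188.0]), ([509.0, 37.0, 1.0], 0.4, [245.0, 190.0]), ([776.0, 59.0, -1.0], 0.2, [237.0, 118.0])]
rack scene [([5
[... 1467 characters left out ...]
7.57625281e-05,
        7.42824023e-05,  8.90321635e-05]), 'effort': array([-9.86014784e-04, -3.51725042e+01, -3.13460684e+01, -1.58376633e-04,
        2.52048521e-04,  1.71421107e-05]), 'eef_pos': array([ 199.79661534, -512.45299795,  231.34578456]), 'tcp_rot': array([ 3.08736755e+00,  5.80624966e-01, -1.63510765e-05]), 'ft_force': array([ 0.75313746, -0.05990791,  0.08110161]), 'ft_torque': array([ 0.00552342,  0.01813799, -0.0103877 ]), 'grip_width': 85.28958695594194}
[[-0.58, 0.63, -0.51, 1076.48], [0.82, 0.44, -0.37, 374.88], [-0.01, -0.64, -0.77, 900.08], [0.0, 0.0, 0.0, 1.0]]
[[-0.03, -1.0, 0.05, 461.95], [-1.0, 0.03, -0.01, 11.98], [0.01, -0.05, -1.0, 1556.01], [0.0, 0.0, 0.0, 1.0]]
```

View pics/1.png

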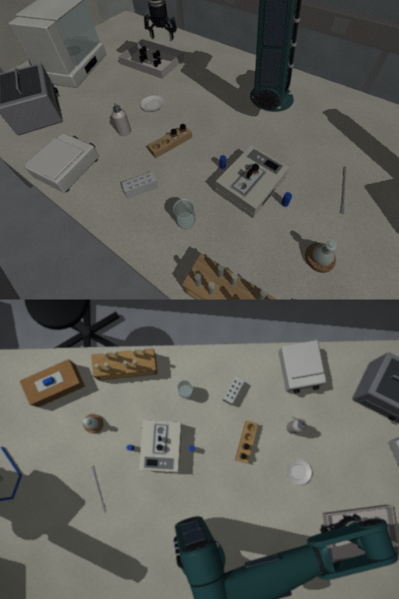

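```bash
python3 - <<'E'
from h import *
t=ctrl.grab_frame("top");s=ctrl.grab_frame("scene")
f=lambda im,x,y,w,h:cv2.resize(im[y:y+h,x:x+w],(400,300),interpolation=cv2.INTER_CUBIC)
im=np.vstack([np.hstack([f(t,160,148,100,75),f(s,270,180,110,82)]),np.hstack([f(t,280,145,80,60),f(s,180,140,80,60)])])
cv2.imwrite("pics/2.png",im[:,:,::-1])
for c,n in(("top","heater"),("top","block"),("top","rack")):
  m=ctrl.masks_of(c,n)[0]["mask"].astype(np.uint8)
  cs=max(cv2.findContours(m,0,2)[0],key=cv2.contourArea)
  z={"heater":80,"block":85,"rack":36}[n]
  w=np.array([ray(c,p[0],z)[:2] for p in cs],np.float32)
  print(n,cv2.minAreaRect(w))
E
```

```text
heater ((522.2868041992188, 172.91685485839844), (174.09646606445312, 226.2269744873047), 84.68122100830078)
block ((552.6861572265625, 171.76504516601562), (46.47178649902344, 117.88409423828125), 85.85211181640625)
rack ((534.2919311523438, -215.6140899658203), (61.965145111083984, 193.2910919189453), 72.82120513916016)
```

View pics/2.png

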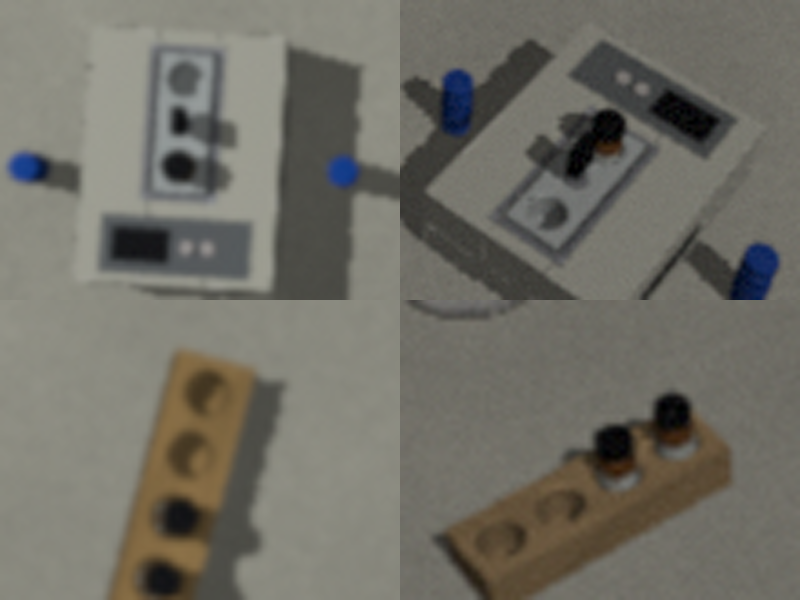

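```bash
cat > rel.py <<'E'
# rel.py x y z yaw_of_tool_x(deg): shift/turn in the tool axes from the current pose
import sys,numpy as np
from scipy.spatial.transform import Rotation as R
from station import ctrl
s=ctrl.observe();r=R.from_rotvec(s["tcp_rot"]);M=r.as_matrix()
print("t%.2f"%s["t"],"tcp",np.round(s["eef_pos"],1),"yaw%.1f"%np.degrees(np.arctan2(M[1,0],M[0,0])),"zax",np.round(M[:,2],3),"F",np.round(s["ft_force"],1),"M",np.round(s["ft_torque"],2),"w%.1f"%s["grip_width"])
if len(sys.argv)>1:
    v=list(map(float,sys.argv[1:]));d=v[3]-np.degrees(np.arctan2(M[1,0],M[0,0]))
    print("rel",np.round(M.T@(np.array(v[:3])-s["eef_pos"]),1),"turn %.3f"%-np.radians((d+180)%360-180))
E
python3 -m inch '[[85,542,-526,0,0.459],[85,542,-526,0,0.459],[85,542,-526,0,0.459],[85,542,-526,0,0.459],[85,542,-526,0,0.459]]'; python3 rel.py 514 174 200 -5
```

```text
t: 1.97
eef_pos: [286.2, -322.6, 231.4]
tcp_rot: [3.138, -0.143, 0.001]
ft_force: [0.5, -0.6, -0.2]
grip_width: 85.0
t1.97 tcp [ 286.2 -322.6  231.4] yaw-5.2 zax [ 0. -0. -1.] F [ 0.5 -0.6 -0.2] M [ 0.   -0.    0.01] w85.0
rel [ 181.6 -515.3   31.3] turn -0.004
```

```bash
python3 -m inch '[[85,182,-515,31,0],[85,182,-515,31,0],[85,182,-515,31,0],[85,182,-515,31,0],[85,182,-515,31,0]]'>/dev/null; python3 -m inch '[[85,115,-327,15,0],[85,115,-327,15,0],[85,115,-327,15,0],[85,115,-327,15,0],[85,115,-327,15,0]]' >/dev/null; python3 rel.py 514 174 180 -5
```

```text
t2.80 tcp [459.6  56.4 211.1] yaw-5.2 zax [ 0.003 -0.001 -1.   ] F [ 0.7 -0.5  1.2] M [ 0.01 -0.05  0.02] w85.3
rel [  43.4 -122.1   31.1] turn -0.004
```

```bash
python3 -m inch '[[85,43,-122,31,0],[85,43,-122,31,0],[85,43,-122,31,0],[85,43,-122,31,0],[85,43,-122,31,0]]' >/dev/null; python3 - <<'E'
from h import *
save("scene","pics/3.png",(250,130,400,280),4)
for c in("scene","top"):
  ctrl.grab_frame(c)
  for n in("vial","lifter","block","heater"):print(c,n,[(np.round(d["centre"],1).tolist(),round(d["score"],2)) for d in ctrl.mark_of(c,n)][:4])
E
python3 rel.py 514 174 92 -5
```

```text
scene vial [([510.4, 172.8, 53.5], 0.61), ([519.3, 314.8, -1.5], 0.58), ([503.1, 37.7, -2.5], 0.5), ([513.2, -212.5, 10.6], 0.47)]
scene lifter [([553.1, 173.4, 115.9], 0.88), ([512.5, -211.8, 13.0], 0.37)]
scene block [([553.9, 172.0, 33.6], 0.92)]
scene heater []
top vial [([509.3, -208.6, 7.4], 0.5), ([506.7, 36.2, -0.3], 0.47), ([592.2, -438.3, 0.8], 0.47), ([466.4, -199.2, 7.0], 0.43)]
top lifter [([549.4, 173.7, 117.9], 0.62)]
top block [([549.6, 168.5, 36.7], 0.54), ([549.0, 170.2, 118.2], 0.54)]
top heater [([523.1, 174.9, 1.8], 0.86)]
t3.77 tcp [513.6 173.3 180.5] yaw-5.3 zax [ 0.004 -0.001 -1.   ] F [-0.4  0.1 -0.4] M [-0.   -0.02 -0.05] w85.0
rel [-0.  -0.8 88.5] turn -0.005
```

View pics/3.png

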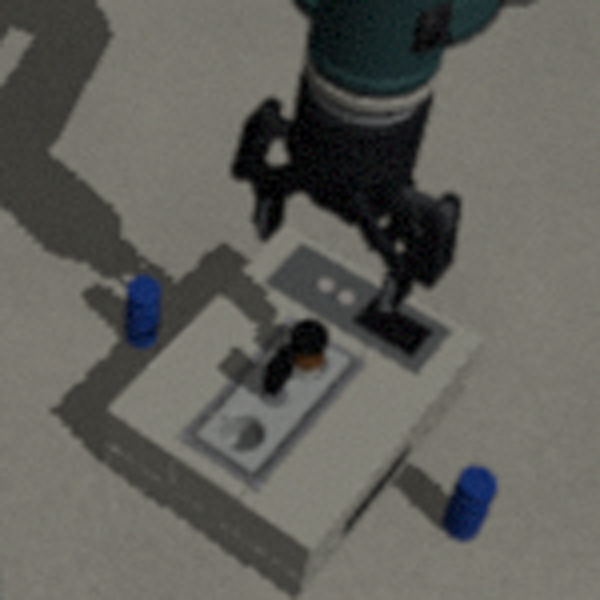

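```bash
python3 -m inch '[[50,0,0,30,0],[50,0,0,55,0],[50,0,0,80,0],[50,0,0,88,0],[50,0,0,88,0]]' >/dev/null; python3 rel.py 513.5 173.5 92 -5;  python3 -m inch '[[35,0,0,0,0],[30,0,0,0,0],[28,0,0,0,0],[27,0,0,0,0],[26.5,0,0,0,0]]' >/dev/null; python3 rel.py;python3 -m inch '[[26.5,0,0,0,0],[26.5,0,0,0,0],[26.5,0,0,0,0],[26,0,0,0,0],[26,0,0,0,0]]' >/dev/null; python3 rel.py
```

```text
t4.18 tcp [511.9 172.6  89.6] yaw-5.3 zax [-0.002 -0.003 -1.   ] F [ 1.3 -0.1 -0. ] M [ 0.01 -0.01  0.04] w50.3
rel [ 1.5 -1.1 -2.4] turn -0.005
t4.60 tcp [513.  173.1  91.4] yaw-5.3 zax [ 0.001 -0.001 -1.   ] F [-0.4  0.2  3.2] M [ 0.11  0.   -0.01] w26.6
t5.02 tcp [513.  173.   91.5] yaw-5.3 zax [ 0.001 -0.001 -1.   ] F [0.3 0.4 1.2] M [ 0.04  0.02 -0.01] w26.7
```

```bash
python3 -m inch '[[26,0,0,-10,0],[26,0,0,-20,0],[26,0,0,-40,0],[26,0,0,-60,0],[26,0,0,-70,0]]' >/dev/null; python3 -m inch '[[26,0,0,0,0],[26,0,0,0,0],[26,0,0,0,0],[26,0,0,0,0],[26,0,0,0,0]]' >/dev/null;python3 - <<'E'
from h import *
save("scene","pics/4.png",(250,130,400,280),4)
for n in("vial","lifter","block","heater"):print(n,[(np.round(d["centre"],1).tolist(),round(d["score"],2)) for d in ctrl.mark_of("scene",n)][:4])
E
python3 rel.py 598 -238 165 -17
```

```text
vial [([519.8, 312.3, 2.7], 0.76), ([505.4, 34.6, -3.2], 0.73), ([514.1, 175.6, 126.5], 0.67), ([636.9, 490.0, -2.5], 0.67)]
lifter [([553.1, 173.7, 114.0], 0.95)]
block [([547.7, 170.0, 34.7], 0.69), ([768.6, -162.4, 1.6], 0.46), ([593.5, -440.3, 2.0], 0.43)]
heater [([518.3, 173.3, -1.1], 0.91)]
t6.10 tcp [514.1 173.3 164.9] yaw-5.3 zax [ 0.005 -0.001 -1.   ] F [-0.   0.7 -0.6] M [-0.   -0.01 -0.  ] w26.1
rel [121.5 401.8   0.6] turn 0.204
```

View pics/4.png

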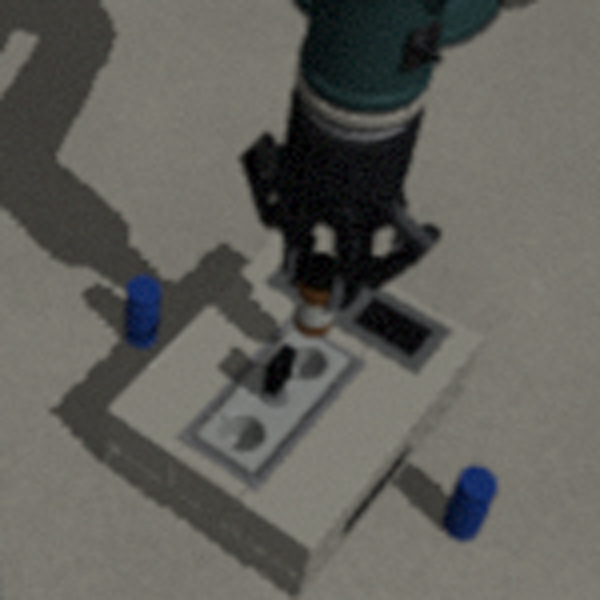

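```bash
python3 -m inch '[[26,6,20,0,0.02],[26,15,50,0,0.05],[26,24,80,0,0.08],[26,33,110,0,0.1],[26,42,140,0,0.12]]' >/dev/null; python3 rel.py; python3 -m inch '[[26,9,30,0,0.02],[26,18,60,0,0.04],[26,27,90,0,0.06],[26,36,120,0,0.08],[26,45,150,0,0.08]]' >/dev/null;python3 rel.py 598 -238 165 -17
```

```text
t6.52 tcp [543.1  28.8 165.1] yaw-12.2 zax [ 0.005 -0.001 -1.   ] F [ 0.3  0.5 -0.1] M [ 0.02 -0.03  0.  ] w26.4
t6.93 tcp [ 555.3 -128.9  165.3] yaw-16.8 zax [ 0.005 -0.001 -1.   ] F [-0.   0.8 -0.3] M [ 0.03 -0.06 -0.04] w26.5
rel [72.4 92.1  0.6] turn 0.003
```

```bash
python3 -m inch '[[26,24,31,0,0],[26,48,62,0,0],[26,68,86,20,0],[26,72,92,40,0],[26,72,92,60,0]]' >/dev/null; python3 -m inch '[[26,0,0,15,0],[26,0,0,20,0],[26,0,0,20,0],[26,0,0,20,0],[26,0,0,20,0]]' >/dev/null;python3 rel.py 598 -238 83 -17; python3 - <<'E'
from h import *
for c in("scene","top"):
  for k in range(2):
    ctrl.grab_frame(c)
    for n in("vial","pocket_3"):print(n,c,[(np.round(d["centre"],1).tolist(),round(d["score"],2)) for d in ctrl.mark_of(c,n) if d["centre"][1]<0])
save("scene","pics/5.png",(170,120,270,195),7)
E
python3 rel.py
```

```text
t7.77 tcp [ 599.6 -241.4   86.5] yaw-17.0 zax [ 0.009 -0.003 -1.   ] F [ 0.3 -0.  -0.3] M [ 0.02  0.01 -0.04] w26.5
rel [-2.5 -2.8  3.5] turn -0.000
vial scene [([598.1, -238.3, 51.4], 0.43), ([513.1, -213.0, 9.7], 0.4), ([466.0, -198.4, 9.2], 0.39)]
pocket_3 scene [([556.3, -225.4, 8.2], 0.84), ([596.1, -234.7, 2.1], 0.78)]
vial scene [([769.3, -161.3, -1.5], 0.66), ([512.5, -213.8, 12.2], 0.62), ([466.0, -195.7, 9.1], 0.57), ([599.2, -240.0, 49.6], 0.49)]
pocket_3 scene [([552.9, -223.7, 5.9], 0.98), ([594.6, -236.4, 4.5], 0.74)]
vial top [([384.2, -453.5, 3.6], 0.72), ([509.0, -207.1, 6.0], 0.4)]
pocket_3 top [([555.0, -225.8, 8.6], 0.64), ([599.1, -239.8, 8.6], 0.48)]
vial top [([509.4, -209.0, 4.8], 0.57)]
pocket_3 top [([557.1, -225.2, 9.4], 0.72), ([602.6, -239.4, 11.4], 0.63)]
t8.42 tcp [ 598.6 -241.3   84.5] yaw-17.0 zax [ 0.006 -0.002 -1.   ] F [-0.1 -0.5 -0.9] M [-0.01 -0.02 -0.02] w26.2
```

View pics/5.png

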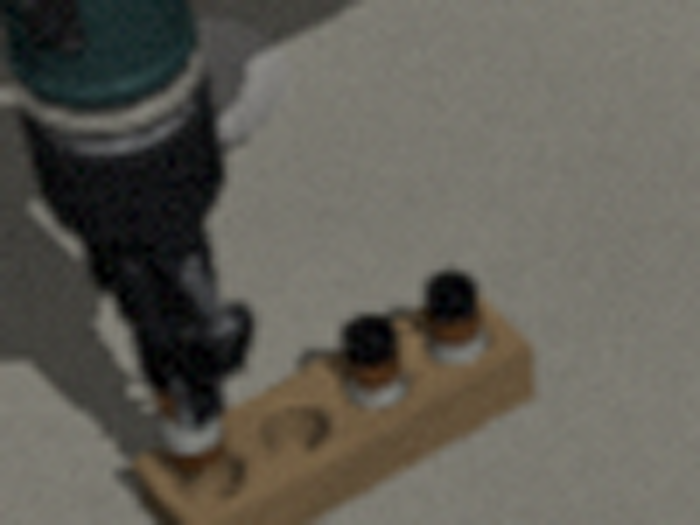

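```bash
python3 -m inch '[[26,-1.4,-2.5,0,0],[26,-1.4,-2.5,6,0],[26,-1.4,-2.5,12,0],[26,-1.4,-2.5,18,0],[26,-1.4,-2.5,18,0]]' >/dev/null; python3 rel.py 598 -238.5 64 -17; python3 -m inch '[[26,0,0,5,0],[26,0,0,10,0],[26,0,0,15,0],[26,0,0,15,0],[26,0,0,15,0]]' >/dev/null; python3 rel.py 598 -238.5 44 -17
```

```text
t8.83 tcp [ 596.8 -237.9   63.9] yaw-17.0 zax [ 0.002  0.    -1.   ] F [-0.1 -0.4 -0.9] M [-0.03 -0.01  0.02] w26.6
rel [ 1.3  0.2 -0.1] turn -0.001
t9.25 tcp [ 596.5 -237.7   48.2] yaw-17.0 zax [ 0.001  0.    -1.   ] F [-0.5 -0.4 -0.7] M [-0.06 -0.02  0.02] w26.2
rel [1.6 0.3 4.2] turn -0.001
```

```bash
python3 -m inch '[[26,1,0,1,0],[26,1,0,3,0],[26,1,0,5,0],[26,1,0,5,0],[26,1,0,5,0]]' >/dev/null; python3 rel.py 598 -238.5 42 -17
```

```text
t9.67 tcp [ 597.4 -238.    43.1] yaw-17.0 zax [ 0.001  0.001 -1.   ] F [-0.8 -0.1 -0.5] M [ 0.07  0.04 -0.01] w26.6
rel [0.8 0.3 1.1] turn -0.001
```

Release, then lift away.

```bash
python3 -m inch '[[26.5,0,0,1,0],[27,0,0,1,0],[30,0,0,1,0],[40,0,0,0,0],[50,0,0,0,0]]' >/dev/null; python3 -m inch '[[50,0,0,-15,0],[50,0,0,-40,0],[50,0,0,-70,0],[50,0,0,-110,0],[50,0,0,-140,0]]' >/dev/null;  python3 -m inch '[[50,-80,-100,0,0],[50,-80,-100,0,0],[50,-80,-100,0,0],[50,-80,-100,0,0],[50,-80,-100,0,0]]' >/dev/null; python3 - <<'E'
from h import *
save("scene","pics/6.png",(170,120,270,195),7)
for c in("scene","top"):
  ctrl.grab_frame(c)
  for n in("vial","lifter","block","well","heater"):print(n,c,[(np.round(d["centre"],1).tolist(),round(d["score"],2)) for d in ctrl.mark_of(c,n) if d["score"]>.35])
E
python3 rel.py 552 171.5 200 85
```

```text
vial scene [([595.0, -238.7, 6.5], 0.59), ([503.2, 35.0, -2.2], 0.58), ([513.3, -214.4, 9.5], 0.5), ([520.2, 317.0, 2.5], 0.5), ([463.6, -197.6, 9.8], 0.46)]
lifter scene [([557.7, 174.7, 113.4], 0.97)]
block scene [([548.3, 170.0, 34.4], 0.7)]
well scene [([551.2, 168.3, 78.3], 0.86)]
heater scene [([520.6, 173.6, -2.1], 0.72)]
vial top [([465.5, -199.5, 10.4], 0.56), ([514.6, 314.4, -1.3], 0.5), ([509.1, 35.0, 0.8], 0.47), ([335.5, 471.8, -0.1], 0.47), ([509.2, -207.4, 7.5], 0.4)]
lifter top [([549.6, 170.3, 116.6], 0.93)]
block top [([548.6, 167.2, 35.6], 0.6)]
well top [([549.9, 168.0, 79.7], 0.83)]
heater top [([522.7, 173.7, 0.9], 0.8)]
t11.57 tcp [ 550.4 -119.5  186. ] yaw-17.1 zax [ 0.003 -0.001 -1.   ] F [-0.3 -0.   0.9] M [-0.03  0.    0.01] w50.0
rel [ -83.8 -278.7  -14.2] turn -1.781
```

View pics/6.png

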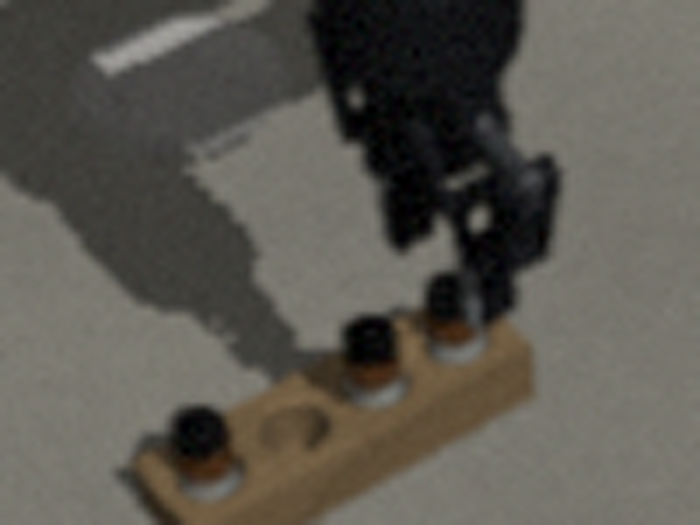

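```bash
python3 -m inch '[[50,-84,-279,-20,-1.78],[50,-84,-279,-20,-1.78],[50,-84,-279,-20,-1.78],[50,-84,-279,-20,-1.78],[50,-84,-279,-20,-1.78]]' >/dev/null; python3 rel.py 552 171 190 85
```

```text
t11.98 tcp [551.2  90.3 200.5] yaw19.1 zax [ 0.004 -0.001 -1.   ] F [ 0.6 -0.   0.7] M [ 0.01 -0.04 -0.04] w50.1
rel [ 27.1 -76.   10.5] turn -1.150
```

```bash
python3 -m inch '[[45,27,-76,11,-1.15],[45,27,-76,11,-1.15],[45,27,-76,11,-1.15],[45,27,-76,11,-1.15],[45,27,-76,11,-1.15]]' >/dev/null;python3 -m inch '[[45,0,0,0,-0.53],[45,0,0,0,-0.53],[45,0,0,0,-0.53],[45,0,0,0,-0.53],[45,0,0,0,-0.53]]' >/dev/null; python3 rel.py 552 171 107 85;  python3 - <<'E'
from h import *
for c in("scene","top"):
  ctrl.grab_frame(c)
  for n in("vial","lifter","block"):print(n,c,[(np.round(d["centre"],1).tolist(),round(d["score"],2)) for d in ctrl.mark_of(c,n) if d["score"]>.35])
E
```

```text
t12.82 tcp [551.5 172.4 189.2] yaw85.7 zax [ 0.003 -0.001 -1.   ] F [ 0.1 -0.9 -0.5] M [0.03 0.   0.02] w45.1
rel [-1.3  0.3 82.2] turn 0.013
vial scene [([520.2, 313.5, 1.3], 0.68), ([513.5, -212.8, 12.1], 0.62), ([505.0, 34.1, -1.1], 0.56), ([467.6, -198.9, 9.6], 0.55), ([599.9, -238.0, 4.5], 0.46), ([769.7, -163.3, -0.2], 0.43)]
lifter scene [([553.1, 171.4, 116.3], 0.76)]
block scene [([550.0, 168.1, 34.5], 0.74)]
vial top [([464.6, -199.7, 5.8], 0.54), ([599.7, -235.8, 7.3], 0.51), ([511.5, 36.6, 2.5], 0.42), ([509.5, -207.2, 6.2], 0.38)]
lifter top [([549.8, 171.9, 120.7], 0.49)]
block top [([549.5, 169.9, 35.1], 0.64), ([593.3, -438.6, 1.6], 0.6)]
```

```bash
python3 -m inch '[[45,-1.5,0,25,0.013],[45,-1.5,0,50,0.013],[45,-1.5,0,70,0.013],[45,-1.5,0,82,0.013],[45,-1.5,0,82,0.013]]' >/dev/null; python3 rel.py; python3 -m inch '[[35,0,0,0,0],[28,0,0,0,0],[25,0,0,0,0],[23,0,0,0,0],[22,0,0,0,0]]' >/dev/null; python3 rel.py 551.5 171 107 85; python3 -m inch '[[22,0,0,0,0],[22,0,0,0,0],[22,0,0,0,0],[22,0,0,0,0],[22,0,0,0,0]]' >/dev/null; python3 rel.py 551.5 171 107 85
```

```text
t13.63 tcp [549.5 170.2 103.4] yaw84.7 zax [-0.004 -0.002 -1.   ] F [-0.3  0.  -0.9] M [-0.04 -0.04  0.03] w45.1
t14.05 tcp [551.3 170.3 105.3] yaw84.7 zax [ 0.001 -0.002 -1.   ] F [ 4.4 -0.7  0.6] M [-0.   -0.37  0.06] w23.4
rel [ 0.7  0.2 -1.7] turn -0.006
t14.47 tcp [551.3 170.3 105.3] yaw84.7 zax [ 0.001 -0.002 -1.   ] F [ 2.6  0.1 -0.4] M [-0.05 -0.1  -0.01] w22.9
rel [ 0.7  0.2 -1.7] turn -0.006
```

```bash
python3 -m inch '[[21,2,0,0,0],[21,4,0,0,0],[21,6,0,-0.5,0],[21,8,0,-1,0],[21,8,0,-1,0]]' >/dev/null; python3 rel.py; python3 - <<'E'
from h import *
save("scene","pics/7.png",(260,150,380,240),6)
E
python3 rel.py
```

```text
t14.88 tcp [551.5 172.7 105.8] yaw84.6 zax [-0.001 -0.014 -1.   ] F [ -0.  -13.5  -0.5] M [-2.59  0.02  0.12] w22.8
t14.93 tcp [551.5 172.7 105.8] yaw84.6 zax [-0.001 -0.014 -1.   ] F [ -0.9 -12.6  -1.1] M [-2.55 -0.02  0.11] w23.1
```

View pics/7.png

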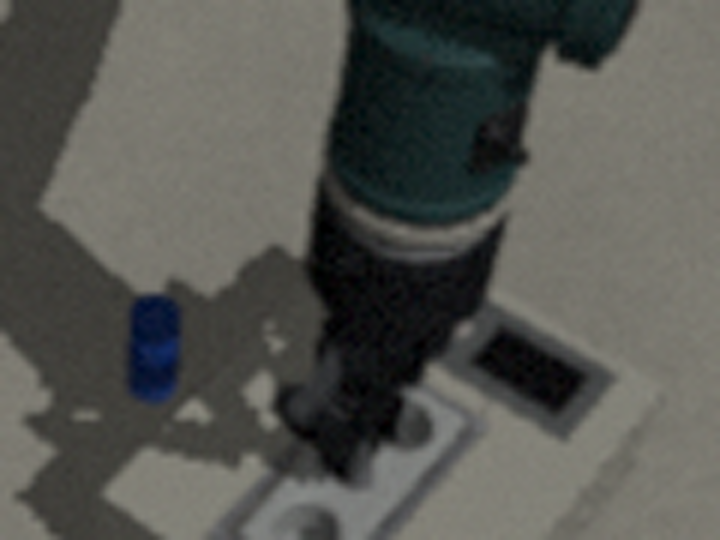

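```bash
python3 -m inch '[[21,8,0,-1,0],[21,11,0,-2,0],[21,14,0,-3,0],[21,17,0,-4,0],[21,17,0,-4,0]]' >/dev/null; python3 rel.py; python3 - <<'E'
from h import *
for c in("scene","top"):
  ctrl.grab_frame(c)
  for n in("lifter","block","heater"):print(n,c,[(np.round(d["centre"],1).tolist(),round(d["score"],2)) for d in ctrl.mark_of(c,n) if d["score"]>.35])
E
python3 rel.py
```

```text
t15.35 tcp [552.1 182.8 107.3] yaw84.5 zax [-0.006 -0.029 -1.   ] F [  1.5 -15.7  -4.8] M [-2.91 -0.38  0.29] w23.1
lifter scene [([554.4, 183.5, 114.0], 0.68)]
block scene [([549.3, 172.8, 38.5], 0.67)]
heater scene [([521.2, 177.5, -4.2], 0.89)]
lifter top [([552.3, 182.5, 120.6], 0.53)]
block top [([549.5, 173.0, 38.0], 0.43)]
heater top [([524.9, 177.7, -0.8], 0.77)]
t15.75 tcp [552.1 182.8 107.3] yaw84.4 zax [-0.006 -0.028 -1.   ] F [  1.4 -14.5  -4.5] M [-2.86 -0.32  0.2 ] w22.7
```

```bash
python3 -m inch '[[21,-4,0,-2,0],[21,-9,0,-3,0],[21,-14,0,-4,0],[21,-18,0,-5,0],[21,-18,0,-5,0]]' >/dev/null; python3 rel.py; python3 - <<'E'
from h import *
for c in("scene","top"):
  ctrl.grab_frame(c)
  for n in("lifter","block","heater"):print(n,c,[(np.round(d["centre"],1).tolist(),round(d["score"],2)) for d in ctrl.mark_of(c,n) if d["score"]>.35])
E
python3 rel.py
```

```text
t16.17 tcp [548.9 168.2 109.5] yaw84.5 zax [-0.01  -0.021 -1.   ] F [  3.9   6.8 -12.9] M [ 1.77 -0.84 -0.15] w23.0
lifter scene [([550.9, 168.5, 118.9], 0.98)]
block scene [([547.7, 166.6, 38.7], 0.93)]
heater scene [([519.2, 174.1, -2.3], 0.94)]
lifter top [([549.0, 170.5, 119.5], 0.47)]
block top [([547.9, 163.9, 41.3], 0.38)]
heater top [([523.1, 171.1, 0.5], 0.84)]
t16.57 tcp [548.9 168.3 109.5] yaw84.5 zax [-0.01  -0.022 -1.   ] F [  3.4   6.6 -12.9] M [ 1.64 -0.79 -0.15] w22.8
```

```bash
cat > look.py <<'E'
from h import *
for n in("lifter","block","heater"):
    r=[]
    for c in("scene","top"):
        if n=="lifter":ctrl.grab_frame(c)
        r.append([(np.round(d["centre"],1).tolist(),round(d["score"],2)) for d in ctrl.mark_of(c,n) if d["score"]>.35][:1])
    print(n,r)
import rel
E
python3 -m inch '[[21,-4,1,-2,0],[21,-8,2,-3,0],[21,-11,2,-3,0],[21,-14,2,-3,0],[21,-14,2,-3,0]]' >/dev/null; python3 look.py
```

```text
lifter [[([552.7, 161.8, 121.0], 0.79)], [([548.3, 161.6, 123.5], 0.37)]]
block [[([547.2, 165.2, 40.0], 0.65)], [([545.1, 164.4, 43.3], 0.6)]]
heater [[([519.1, 173.5, 0.6], 0.86)], [([521.5, 172.8, 3.6], 0.87)]]
t17.38 tcp [548.4 160.5 111.5] yaw84.6 zax [-0.012 -0.009 -1.   ] F [ 1.4 13.8 -7.2] M [ 2.59 -0.5   0.06] w23.2
```

```bash
python3 -m inch '[[21,5,1,-2,0],[21,10,1,-3,0],[21,15,1,-4,0],[21,19,1,-5,0],[21,19,1,-5,0]]' >/dev/null; python3 rel.py;  python3 -m inch '[[21,4,1,-2,0],[21,8,1,-3,0],[21,12,1,-4,0],[21,12,1,-4,0],[21,12,1,-4,0]]' >/dev/null; python3 look.py
```

```text
t17.80 tcp [549.9 173.9 114.5] yaw84.6 zax [-0.017 -0.022 -1.   ] F [ -0.4 -11.8  -4.4] M [-2.52 -0.12  0.18] w22.6
lifter [[([552.7, 180.4, 124.1], 0.93)], [([547.8, 180.4, 127.6], 0.69)]]
block [[([549.0, 169.0, 44.4], 0.7)], [([775.4, 58.3, -1.2], 0.69)]]
heater [[([518.9, 175.6, -0.0], 0.77)], [([522.2, 175.8, 2.3], 0.57)]]
t18.62 tcp [550.5 180.1 115.2] yaw84.5 zax [-0.023 -0.034 -0.999] F [  0.3 -11.4  -7.8] M [-2.42 -0.5   0.25] w22.5
```

```bash
python3 -m inch '[[21,-5,1,-2,0],[21,-10,1,-3,0],[21,-15,1,-4,0],[21,-19,1,-5,0],[21,-19,1,-5,0]]' >/dev/null; python3 rel.py;  python3 -m inch '[[21,-4,1,-2,0],[21,-8,1,-3,0],[21,-12,1,-4,0],[21,-12,1,-4,0],[21,-12,1,-4,0]]' >/dev/null; python3 look.py
```

```text
t19.03 tcp [549.2 165.5 119.1] yaw84.5 zax [-0.025 -0.025 -0.999] F [ 2.8  8.3 -9.7] M [ 2.   -0.88  0.16] w22.5
lifter [[([550.8, 160.1, 126.9], 0.61)], [([547.2, 158.2, 131.8], 0.6)]]
block [[([547.4, 162.1, 46.3], 0.74)], [([549.8, 155.8, 48.7], 0.48)]]
heater [[([516.2, 167.7, -3.2], 0.84)], [([520.0, 167.0, -1.5], 0.95)]]
t19.85 tcp [547.2 156.5 119.5] yaw84.6 zax [-0.031 -0.019 -0.999] F [  1.9   5.7 -14.9] M [ 1.49 -0.9  -0.33] w22.5
```

```bash
python3 -m inch '[[21,5,2,-2,0],[21,10,2,-3,0],[21,15,2,-4,0],[21,18,2,-5,0],[21,18,2,-5,0]]' >/dev/null; python3 rel.py;  python3 -m inch '[[21,4,1,-2,0],[21,8,1,-3,0],[21,11,1,-4,0],[21,11,1,-4,0],[21,11,1,-4,0]]' >/dev/null; python3 look.py
```

```text
t20.27 tcp [549.1 169.3 121.8] yaw84.5 zax [-0.038 -0.031 -0.999] F [ -0.9 -11.2  -9.1] M [-2.29 -0.09 -0.13] w22.9
lifter [[([554.6, 174.4, 131.8], 0.94)], [([550.1, 176.8, 132.2], 0.59)]]
block [[([545.2, 163.7, 49.4], 0.91)], [([547.1, 164.1, 50.7], 0.54)]]
heater [[([516.7, 173.9, -0.2], 0.63)], [([521.1, 171.7, 0.6], 0.9)]]
t21.08 tcp [549.7 175.2 122.4] yaw84.4 zax [-0.045 -0.043 -0.998] F [  0.7 -10.8 -11.3] M [-2.2  -0.47  0.18] w22.6
```

```bash
python3 -m inch '[[21,-5,-2,-2,0],[21,-10,-3,-3,0],[21,-15,-3,-4,0],[21,-18,-3,-5,0],[21,-18,-3,-5,0]]' >/dev/null; python3 rel.py;  python3 -m inch '[[21,-4,-2,-2,0],[21,-8,-2,-3,0],[21,-11,-2,-4,0],[21,-11,-2,-4,0],[21,-11,-2,-4,0]]' >/dev/null; python3 look.py
```

```text
t21.50 tcp [544.3 159.8 124.9] yaw84.4 zax [-0.048 -0.038 -0.998] F [  2.4   5.  -16.6] M [ 1.26 -1.18 -0.07] w23.3
lifter [[([543.7, 153.5, 134.1], 0.8)], [([540.4, 154.7, 135.9], 0.57)]]
block [[([539.2, 150.9, 54.0], 0.66)], [([539.4, 151.1, 55.5], 0.48)]]
heater [[([508.4, 156.2, -4.0], 0.88)], [([511.8, 159.0, 0.5], 0.88)]]
t22.32 tcp [540.3 151.3 125.7] yaw84.4 zax [-0.052 -0.035 -0.998] F [  4.    4.4 -17.7] M [ 1.16 -1.24 -0.31] w22.6
```

```bash
python3 -m inch '[[21,5,1,0,0],[21,10,1,-1,0],[21,15,1,-2,0],[21,18,1,-2,0],[21,18,1,-3,0]]' >/dev/null; python3 rel.py;  python3 -m inch '[[21,4,1,0,0],[21,8,1,-1,0],[21,11,1,-2,0],[21,11,1,-3,0],[21,11,1,-3,0]]' >/dev/null; python3 look.py
```

```text
t22.73 tcp [542.9 167.6 128.2] yaw84.4 zax [-0.054 -0.039 -0.998] F [-0.4 -5.3 -5.6] M [-1.29 -0.14 -0.07] w23.0
lifter [[([547.7, 176.2, 137.2], 0.86)], []]
block [[([538.9, 150.2, 58.7], 0.64)], [([539.1, 147.7, 60.9], 0.64)]]
heater [[([509.3, 160.0, 0.7], 0.6)], []]
t23.55 tcp [544.2 175.7 129.8] yaw84.3 zax [-0.058 -0.046 -0.997] F [-0.3 -7.6 -6.2] M [-1.52  0.04 -0.21] w22.7
```

```bash
python3 -m inch '[[21,-5,0,0,0],[21,-10,0,0,0],[21,-15,0,-1,0],[21,-20,0,-2,0],[21,-20,0,-2,0]]' >/dev/null; python3 look.py; python3 - <<'E'
from h import *
save("scene","pics/8.png",(260,150,380,240),6)
E
```

```text
lifter [[([545.9, 159.9, 141.2], 0.95)], [([540.6, 157.3, 148.8], 0.42)]]
block [[([536.5, 150.0, 63.9], 0.76)], [([534.3, 145.5, 62.4], 0.59)]]
heater [[([506.3, 157.5, -0.2], 0.6)], [([512.8, 157.8, 1.3], 0.6)]]
t24.37 tcp [542.6 158.4 134.1] yaw84.4 zax [-0.056 -0.041 -0.998] F [-0.3  5.1 -2.3] M [ 1.21 -0.   -0.12] w23.1
```

View pics/8.png

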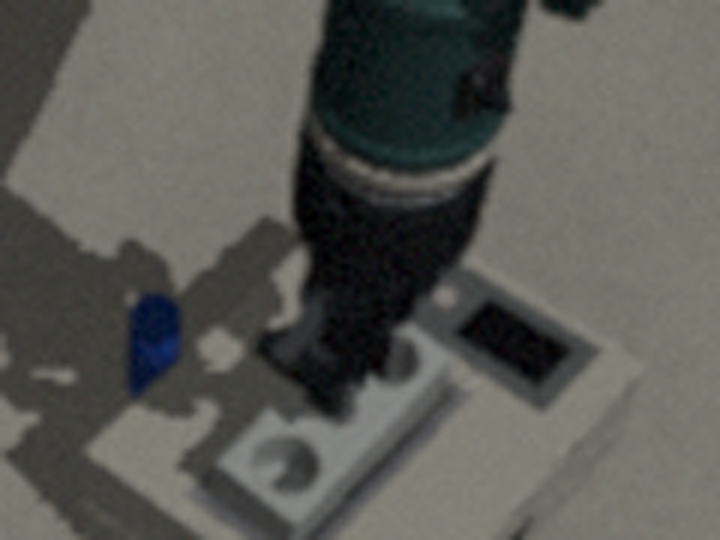

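```bash
python3 -m inch '[[21,-4,0,0,0],[21,-8,0,0,0],[21,-10,0,-1,0],[21,-10,0,-2,0],[21,-10,0,-2,0]]' >/dev/null; python3 look.py
```

```text
lifter [[([543.2, 153.5, 142.1], 0.77)], [([540.8, 151.0, 146.9], 0.39)]]
block [[([538.9, 147.6, 63.1], 0.82)], [([385.7, -454.5, 4.5], 0.72)]]
heater [[([509.4, 159.2, -0.9], 0.86)], [([512.9, 157.9, 0.8], 0.87)]]
t25.23 tcp [541.7 150.6 136.5] yaw84.4 zax [-0.056 -0.037 -0.998] F [ 1.1  5.5 -6.8] M [ 1.37 -0.33 -0.26] w22.8
```

```bash
python3 -m inch '[[15,0,0,0,0],[10,0,0,0,0],[10,0,0,-2,0],[10,1,0,-4,0],[10,1,0,-6,0]]' >/dev/null; python3 rel.py; python3 -m inch '[[10,1,0,-4,0],[10,1,0,-8,0],[10,1,0,-12,0],[10,1,0,-15,0],[10,1,0,-15,0]]' >/dev/null; python3 look.py
```

```text
t25.65 tcp [541.9 151.7 142.5] yaw84.4 zax [-0.057 -0.037 -0.998] F [ 0.6  1.7 -6.3] M [ 0.65 -0.19 -0.18] w22.6
lifter [[([545.4, 154.7, 165.7], 0.88)], [([544.1, 153.1, 171.2], 0.6)]]
block [[([536.3, 149.6, 85.1], 0.8)], []]
heater [[([507.5, 157.2, -2.4], 0.93)], [([510.8, 157.4, 1.2], 0.93)]]
t26.47 tcp [542.6 153.1 157.1] yaw84.4 zax [-0.057 -0.038 -0.998] F [-0.2  0.6 -4.6] M [ 0.08 -0.1   0.  ] w22.6
```

```bash
python3 -m inch '[[10,1,0,-5,0],[10,2,0,-10,0],[10,2,0,-15,0],[10,2,0,-18,0],[10,2,0,-18,0]]' >/dev/null; python3 -m inch '[[10,0,0,0,0],[10,0,0,0,0],[10,0,0,0,0],[10,0,0,0,0],[10,0,0,0,0]]' >/dev/null; python3 look.py; python3 - <<'E'
from h import *
for c in("scene","top"):print([(np.round(d["centre"],1).tolist(),round(d["score"],2)) for d in ctrl.mark_of(c,"vial") if d["score"]>.35])
save("scene","pics/9.png",(180,120,380,270),4)
E
```

```text
lifter [[([548.0, 157.5, 183.4], 0.72)], [([545.2, 156.6, 187.1], 0.57)]]
block [[([539.3, 151.4, 103.5], 0.6)], [([541.0, 152.9, 104.0], 0.48)]]
heater [[([506.9, 159.8, 0.3], 0.94)], [([340.5, 472.3, 2.4], 0.38)]]
t27.70 tcp [544.7 156.  176.6] yaw84.4 zax [-0.054 -0.037 -0.998] F [-0.3  0.1 -6.2] M [ 0.08 -0.11 -0.01] w22.4
[([519.6, 315.1, 1.1], 0.68), ([467.2, -196.7, 8.7], 0.62), ([594.4, -238.1, 6.3], 0.59), ([512.6, -211.1, 10.2], 0.59), ([503.0, 36.5, -4.3], 0.49)]
[([466.4, -198.9, 7.2], 0.64), ([511.2, -210.8, 7.9], 0.64), ([514.6, 314.8, -1.5], 0.59), ([597.6, -237.1, 7.0], 0.47), ([508.3, 38.3, 1.0], 0.47)]
```

View pics/9.png

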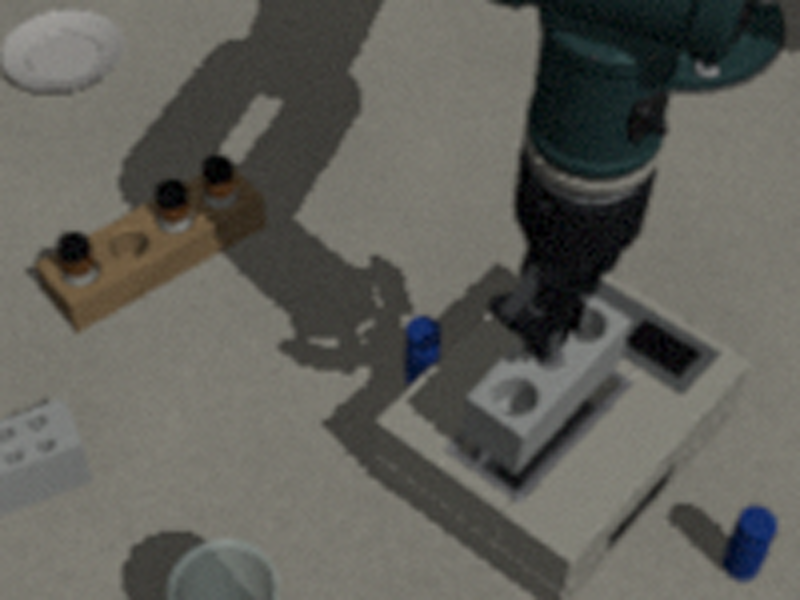

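```bash
python3 -c "
from station import ctrl
print(ctrl.hand_in())"; python3 rel.py
```

```text
the job is handed in; nothing more can be done
None
the job is handed in; nothing more can be done
```

The vial is in the rack and the block is out of its well, held about 23 mm above the mouth. I handed the job in at about t = 27.7 s; the hand-in reports no verdict.

**Vial:** I lifted the amber vial from the front bore with the fingers set to 26 mm, just inside its 27 mm width, and released it in pocket_3. My last look showed it upright at about (596, -238), within about 2 mm of my estimate of the pocket centre. The grip force on the glass was never read directly.

**Block:** The moves cannot tilt the hand, so I did not pinch across the 12 mm as suggested. I took the lifter across its 24 mm (jaws along x) so the block could swivel between the pads. I pushed left and right with a light upward pull, seven swings in all, until it left the springs.

**Last checks:**
- The block's underside was about 103 mm above the bench, within about 10 mm of the well's centre.
- It leaned roughly 0.07 rad (limit 0.15), by my estimate from the camera positions.
- The vertical load was 6 N, about the block's weight.
- The heater stood flat.

**What went less well:**
- The heater slid about 20 mm during the rocking (limit 50).
- The hand ended about 0.065 rad off vertical.
- On the last left swing the block leaned about 16 degrees in the well, well past the 5–6 asked; I brought it back before lifting.
- The two cameras disagreed by a few millimetres throughout.

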